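Dress the edge of a clock plate with forward file strokes

ROBOT

A 6-joint arm with a two-finger parallel gripper is mounted at the origin on the work surface. World frame = base frame: x ahead of the robot, y to its left, z up, the work surface at z = 0. Lengths are in mm, angles in degrees, forces in N, time in s.
With the tool pointing down it reaches from about 300 to 850 mm from the base axis. Payload 4.2 kg.
Tool frame: the origin (TCP) lies at the very end of the fingers, on their centre line; the grasp point (between the pads) lies 19 mm behind it; z points along the fingers, y is the line along which they close (so a half turn about z gives the same grasp; the last joint's range is limited). The gripper opens to 91 mm and grips with 3 to 60 N. Pads are 32 mm wide; open, the fingers measure 118 mm over their backs; the gripper's body (76 mm by 178 mm) begins 60 mm behind the grasp point.
Start: joints at [-71.505, 18.312, 89.639, -0, 72.044, -1.146], TCP at [193.276, -541.56, 213.976] pointing down, gripper open.
Joint ranges: [-177.97, 177.97], [-48.28, 115.42], [12.27, 149.76], [-77.06, 257.06], [2.81, 150.46], [-146.56, 146.56]. Speed limits (degrees/s): [147.25, 147.25, 180, 180, 180, 180].

INTERFACE

Orientations are given as [roll, pitch, yaw] about the fixed x, y, z axes, in that order (R = Rz(yaw) Ry(pitch) Rx(roll)).
In Python, from workcell import * gives the robot as it stands.
- The arm moves only by the tool move_arm, never from a script. Its argument "motion" is a list of rows, each a list of 3 entries, a list of its own where there are three numbers: the finger opening in mm, from 0 to 91.2, then the shift along the world's x, y, z in units of 25 mm (1.0 is 25 mm), then the turn, a rotation vector about the world's x, y, z in units of 4 degrees (1.0 is 4 degrees). In form: [[grip, [x, y, z], [ax, ay, az]], ...]. A call has 1 to 20 rows; each row shifts and turns the commanded pose from where the row before left it; what a row does not reach is not made up. A row lasts 1/12 s, in which the tool goes at most 41.7 mm and 7.16 degrees, less where a joint would pass 70% of its speed; a pose out of reach is approached as far as the arm can. A call with a number of a shift or a turn outside -1 to 1 is refused whole. A call with a gripper value outside its range is refused whole. The fingers move at their own pace and stop on an object; "grip_force" is the grip in N (left out, the last holds). Time passes only in rows, so rows that do not move let the fingers close. It gives the time, the measured TCP pose, the force, the opening and the grip force at its end, in the units of the state.
- state(): the state, without advancing time (a new reading comes with each control period).
- grab_frame(name): name is "side" or "top" or "wrist"; returns the picture (384x512x3 uint8, blue, green, red); there is no depth.
- camera_info(name): a dict with "fx", "fy", "cx", "cy" (pixels), "rvec" (rotation vector, rad) and "tvec" (3), from world to camera coordinates, as OpenCV has them. Camera axes: x right, y down, z forward; pixel columns grow to the right and rows downward; lengths in mm; the calibration is good to about 2 mm. A picture is of the moment at which its call begins: read the wrist's pose just before it. camera_info takes no time and is no camera call; for the wrist camera it gives the pose at the moment of the call.
- job_done(): hands the job in; it is judged then, once.
The state is a dict: "time_s": time; "qpos": joint angles; "qvel": joint speeds; "effort": joint torques, N m; "ee_pos": TCP position; "ee_rot": TCP orientation; "force": force on the tool from outside, world axes, zero at the start; "torque": the same for the moment, N m; "gripper_width": finger opening in mm; "gripper_force": force on a finger pad.
Only numpy, scipy, OpenCV 4.12 (cv2) and the standard library are available. Lean on these libraries where they do the work, as an engineer would, in place of code of your own. Each camera call takes 0.05 s, during which the arm holds its last target. There are 200 camera calls.

TASK

Take the block file from its green mat and give the top edge of the brass plate in the vise two full forward strokes, round nose leading, file flat and square across the edge, pressing on steadily with about 8 newtons (never more than 15) from near the nose to near the red heel. File on the forward strokes only: lift it clear for each return, never dragging it back over the brass. Touch the vise and the plate with nothing but the file, leave the other things on the bench where they lie, and finally lay the file back flat in the middle of the mat, handle up, and let go.

Things in the scene. Friction and masses are not known exactly. Their poses are not given: they have to be found in the camera images.
- file: Block file: flat steel file 150 x 24 x 6 mm, teeth underneath, a wooden handle bar on its back, 40 mm tall in all, about 0.22 kg. Origin: centre of the underside (filing face); x along the file to the rounded nose, z up. A red band marks the heel (-x). Forward stroke = the file's +x. The rounded nose beyond the 150 mm is looks only. Starts flat on the mat, nose within 35 degrees of straight away from the robot.
- file_handle (a point): Middle of the file's upright wooden handle bar, 30 mm above the filing face: where to pinch it across its width, from above. The bar is 80 mm long (along the file), 18 mm wide, its top at 40 mm and its foot at 6 mm above the filing face.
- file_nose (a point): Front end of the file's filing face, on its centre line: 75 mm along +x from the file's origin. It leads in a forward stroke.
- vise: Small blue vise fixed to the bench, foot 130 x 100 x 14 mm. Origin: centre of the foot's underside; z up, y along the jaws, x = direction of the forward stroke, across the jaws, within 20 degrees of straight away from the robot (the clamping screw is on the +x side). Jaw tops at 60 mm, jaws 90 mm long, 56 mm over both.
- vise_jaws (a point): Middle of the jaw mouth, level with the jaw tops. Here a brass clock plate 70 mm wide (along the vise's y) and 4 mm thick (along x) stands upright. Its straight, level top edge is 14 to 38 mm above this point, set differently each time and NOT measured: find it by touch. The jaws are rubber-lined: pressed down, the plate gives about 1 mm for each 6 N and springs back.
- plate (a joint): How far the brass plate is dragged along the vise's x in its rubber-lined jaws, in m: 0 at rest, positive when the file drags it forward, negative when it is dragged back. Sprung, about 1 mm per newton, 10 mm at most. Below -1.5 mm (1.5 N backward) counts as filing backwards.
- mat: Green rest mat, 200 x 90 x 4 mm, fixed to the bench; the file lies on it at the start and belongs in its middle at the end. Origin: centre of its underside on the bench; x along its length.
- wheel: Bystander: brass gear wheel lying flat, 58 mm across, its arbor 24 mm tall. Origin: centre of its underside.
- driver: Bystander: short screwdriver, orange handle, 130 mm long, lying along its own x on the bench.
- tin: Bystander: small amber jar, 44 mm across and 35 mm tall. Origin: centre of its underside.
There are look-alikes about, which are no part of the job. Several things have the shape of the file; the one meant has the colours described above. There is more than one size of the mat; the job needs the smaller.

How it is judged:
By the outcome, as a careful person would: the job done as asked, in the order asked, and still so for the second after the job is handed in, with the robot touching nothing.
It also fails if it takes over 72 s, if anything falls off the work surface, if the arm or the gripper's body presses on something with over 40 N, if the wrist force passes 120 N, or if a joint passes its speed limit or range.

## Working session

There is one attempt and no reset: what is moved stays moved. The work goes in short steps, Python scripts to look and compute and a tool call to move; the robot and the scene stay as the last step left them, time stands still between calls to the robot, and variables do not carry over. Pictures are saved under pics/ and viewed, at most 10 in all, crops included, and the job is handed in when it is done.

Besides the shell and the picture viewer there is one more tool, called after "Call:" as a command line: name --argument value ..., lists and objects as JSON in quotes. move_arm: Moves the arm, as the interface text tells. Shifts and turns lie within -1 to 1; 1 stands for 25 mm of shift or 4 degrees of turn. Its arguments: {"type":"object","properties":{"motion":{"type":"array","items":{"type":"array"}},"grip_force":{"type":"number"}},"required":["motion"]}

```bash
mkdir -p pics
cat > h.py <<'E'
from workcell import *
import numpy as np, cv2
def ray(name,u,v,z,ci=None):
    c=ci or camera_info(name); R=cv2.Rodrigues(np.array(c["rvec"],float))[0]; t=np.array(c["tvec"],float).ravel()
    o=-R.T@t; d=R.T@np.array([(u-c["cx"])/c["fx"],(v-c["cy"])/c["fy"],1.])
    return o+d*(z-o[2])/d[2]
def proj(name,p,ci=None):
    c=ci or camera_info(name); R=cv2.Rodrigues(np.array(c["rvec"],float))[0]; t=np.array(c["tvec"],float).ravel()
    q=R@np.array(p,float)+t; return c["fx"]*q[0]/q[2]+c["cx"],c["fy"]*q[1]/q[2]+c["cy"]
E
python3 - <<'E'
from h import *
a=grab_frame("top");b=grab_frame("side")
cv2.imwrite("pics/raw_top.png",a);cv2.imwrite("pics/raw_side.png",b)
cv2.imwrite("pics/top.png",cv2.resize(a,(800,600),interpolation=cv2.INTER_CUBIC))
cv2.imwrite("pics/side.png",cv2.resize(b,(800,600),interpolation=cv2.INTER_CUBIC))
print(state());print(camera_info("top"),camera_info("side"))
E
```

```text
{'time_s': 0.1, 'qpos': array([-7.15055943e+01,  1.83482427e+01,  8.96970928e+01,  1.35335791e-04,
        7.20432720e+01, -1.14835823e+00]), 'qvel': array([ 0.06588227, -0.06711616, -0.16002855, -0.04371855,  0.00131086,
        0.01731652]), 'effort': array([ 8.93388642e-04, -4.13331163e+01, -2.32510811e+01,  7.29490444e-02,
        4.21841559e-02, -5.47103389e-05]), 'ee_pos': array([ 193.1314683 , -541.14073627,  213.21743485]), 'ee_rot': array([-1.79911413e+02, -1.90446043e-03,  1.96427206e+01]), 'force': array([0.40738006, 0.85835194, 0.11832108]), 'torque': array([-0.01617414,  0.04039729, -0.0392219 ]), 'gripper_force': 0.0, 'gripper_width': 90.87412120056156}
{'fx': 383.65384866122474, 'fy': 383.65384866122474, 'cx': 259.2460450350764, 'cy': 193.32365513329592, 'rvec': array([ 2.17034809, -2.21854321,  0.0728914 ]), 'tvec': array([-24.81389092, 589.79993289, 892.27310167])} {'fx': 432.0729557101816, 'fy': 432.0729557101816, 'cx': 249.75418113866886, 'cy': 189.28750926704032, 'rvec': array([ 2.38766837, -0.32180477,  0.10913678]), 'tvec': array([-580.62525002,  137.55803184,  932.41777974])}
```

View pics/top.png

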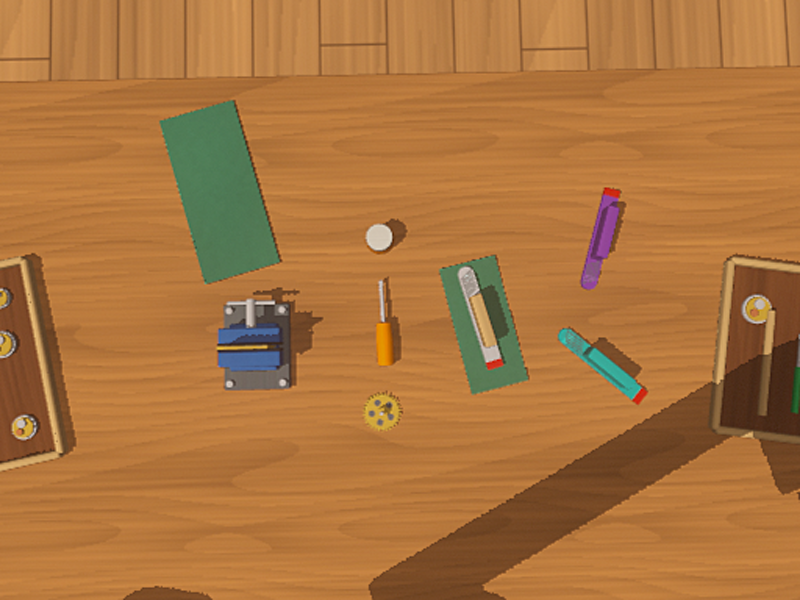

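View pics/side.png

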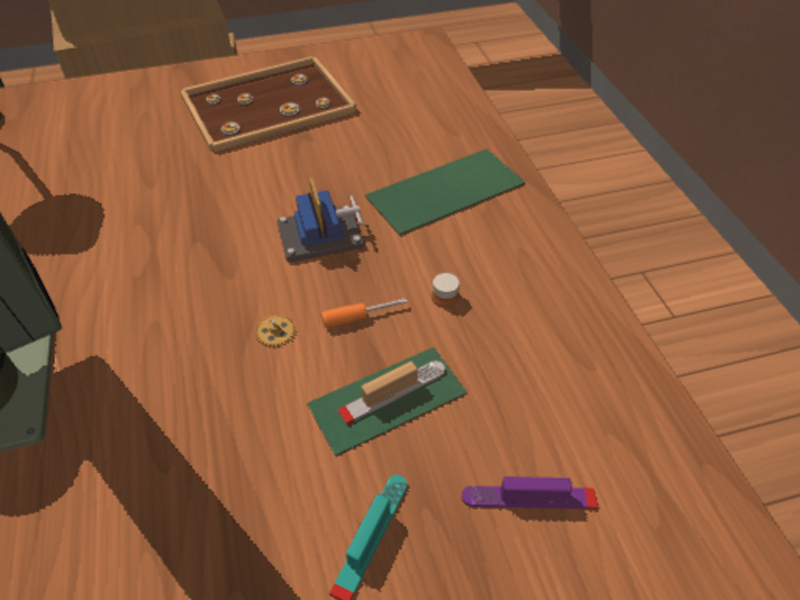

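The top picture shows three file-shaped things. They are a steel one with a wooden bar at (480,317), a teal one at (602,365) and a purple one at (602,238). The steel one, with its wooden bar and red heel on the smaller green mat, fits the description. The vise is at (257,345). I'll confirm in an enlarged crop.

Run:
```python
from h import *
a=cv2.imread("pics/raw_top.png")
# crops 80 x 100 at x5 : file u 275-345, v 155-255 ; vise u 132-212, v 180-260
f=cv2.resize(a[155:255,272:352],None,fx=5,fy=5,interpolation=cv2.INTER_CUBIC)
v=cv2.resize(a[170:270,125:205],None,fx=5,fy=5,interpolation=cv2.INTER_CUBIC)
cv2.imwrite("pics/crop.png",np.hstack([f,v]))
```

```text
(no output)
```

View pics/crop.png

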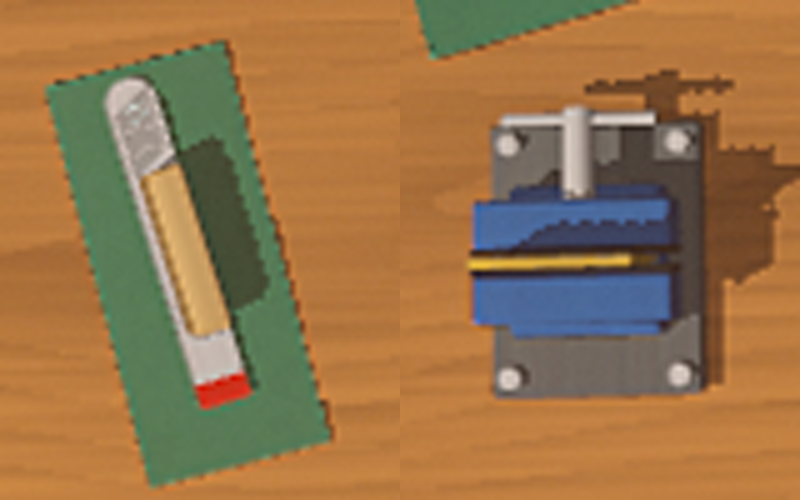

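Run:
```python
from h import *
ci=camera_info("top")
def P(l,z,vise=0):
    r=[]
    for u,v in l:
        if vise:u-=400
        r.append(ray("top",(u+.5)/5-.5+(125 if vise else 272),(v+.5)/5-.5+(170 if vise else 155),z,ci)[:2])
    return np.array(r)
def ang(a,b): d=a-b; return np.degrees(np.arctan2(d[1],d[0]))
h=P([(142,178),(178,163),(192,337),(228,328)],44); print("handle",h.mean(0),ang(h[0]+h[1],h[2]+h[3]),np.linalg.norm(h[0]+h[1]-h[2]-h[3])/2)
s=P([(130,78),(224,400)],8);print("file ends",s,ang(s[0],s[1]),np.linalg.norm(s[0]-s[1]))
m=P([(47,88),(228,40),(332,438),(152,487)],4);print("mat",m.mean(0),ang(m[0]+m[1],m[2]+m[3]),np.linalg.norm(m[0]-m[3]),np.linalg.norm(m[0]-m[1]))
w=P([(508,144),(678,141),(680,374),(510,378)],17,1);print("foot screws",w.mean(0),ang(w[0]+w[1],w[2]+w[3]),ang(w[0],w[1]))
j=P([(473,203),(668,200),(670,324),(475,325)],60,1);print("jaws",j.mean(0),ang(j[0]+j[1],j[2]+j[3]),ang(j[0],j[1])-90,ang(j[3],j[2])-90,np.linalg.norm(j[0]-j[3]),np.linalg.norm(j[0]-j[1]))
for z in(74,86,98):
    p=P([(470,267),(632,261)],z,1);print("plate",z,p,np.linalg.norm(p[0]-p[1]),ang(p[0],p[1])-90)
# side camera view of the vise
b=cv2.imread("pics/raw_side.png");cv2.imwrite("pics/sv.png",cv2.resize(b[100:175,170:245],(750,600)[::1] if 0 else (600,600),interpolation=cv2.INTER_CUBIC))
```

```text
handle [ 558.49203919 -150.4643516 ] 15.495789669459567 77.84328209341383
file ends [[ 643.42075588 -131.36751611]
 [ 488.17337478 -171.86568536]] 14.620477454087004 160.4426721614874
mat [ 554.34916939 -157.94256448] 13.023285526786628 197.72967830230604 90.83145241341064
foot screws [527.81091461 189.78059007] 0.07262834215074679 89.76182590456712
jaws [526.56287596 189.4474877 ] 0.551750476568793 -0.38078810845264854 -0.9931338954412183 54.699444014166616 87.65868309681724
plate 74 [[525.88273953 230.69078929]
 [526.93779951 159.18454858]] 71.51402388734886 0.8453261858832235
plate 86 [[526.01270594 227.00676361]
 [527.05290461 156.50774183]] 70.50669531792485 0.8453261858831809
plate 98 [[526.14267234 223.32273792]
 [527.1680097  153.83093508]] 69.49936674850079 0.8453261858832519
```

View pics/sv.png

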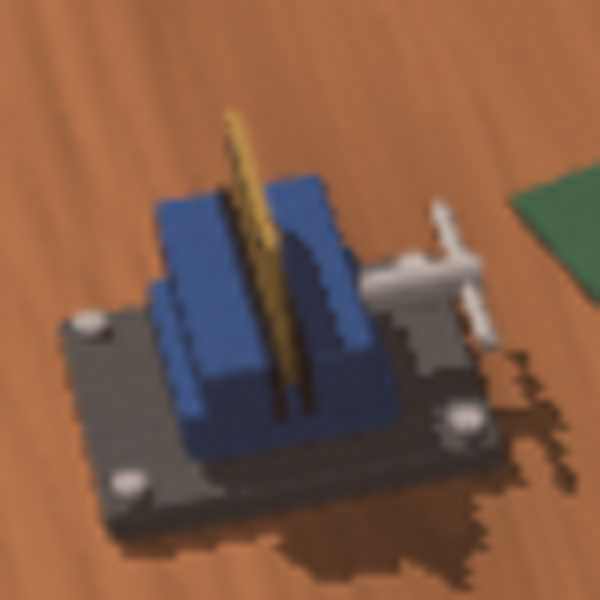

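The crop confirms the grey steel file with its wooden bar and red heel, nose pointing up the picture. In the side crop the brass plate's near top corner is at (275,235). I'm approaching above the handle.

Call:
move_arm --motion '[[80,[0.86,0.92,-0.2],[0,0,-0.07]],[80,[0.86,0.92,-0.2],[0,0,-0.07]],[80,[0.86,0.92,-0.2],[0,0,-0.07]],[80,[0.86,0.92,-0.2],[0,0,-0.07]],[80,[0.86,0.92,-0.2],[0,0,-0.07]],[80,[0.86,0.92,-0.2],[0,0,-0.07]],[80,[0.86,0.92,-0.2],[0,0,-0.07]],[80,[0.86,0.92,-0.2],[0,0,-0.07]],[80,[0.86,0.92,-0.2],[0,0,-0.07]],[80,[0.86,0.92,-0.2],[0,0,-0.07]],[80,[0.86,0.92,-0.2],[0,0,-0.07]],[80,[0.86,0.92,-0.2],[0,0,-0.07]],[80,[0.86,0.92,-0.2],[0,0,-0.07]],[80,[0.86,0.92,-0.2],[0,0,-0.07]],[80,[0.86,0.92,-0.2],[0,0,-0.07]],[80,[0.86,0.92,-0.2],[0,0,-0.07]],[80,[0.86,0.92,-0.2],[0,0,0]],[80,[0,0,0],[0,0,0]],[80,[0,0,0],[0,0,0]]]'

```text
time_s: 1.68
ee_pos: [559.0, -149.3, 128.0]
ee_rot: [-180.0, 0.1, 15.3]
force: [0.3, -0.3, 0.6]
gripper_width: 79.9
gripper_force: 0.0
```

Run:
```python
from h import *
c=camera_info("wrist");a=grab_frame("wrist");s=state();print(s["ee_pos"],s["ee_rot"],s["force"],s["time_s"])
cv2.imwrite("pics/w1.png",cv2.resize(a,(800,600),interpolation=cv2.INTER_CUBIC))
import pickle;pickle.dump(c,open("w1.pkl","wb"))
print("plate z est from side:")
for z in range(74,100,4): print(z,proj("side",(526.7,154.5,z)),"meas 204.4 129.4")
```

```text
[ 558.3530822  -150.23664717  128.35984277] [-1.79978777e+02  9.66405916e-02  1.52367496e+01] [ 0.37105317  0.33056019 -0.1554081 ] 1.7333
plate z est from side:
74 (np.float64(203.8471220713946), np.float64(137.42212878811108)) meas 204.4 129.4
78 (np.float64(203.70146834734666), np.float64(136.18694536206365)) meas 204.4 129.4
82 (np.float64(203.55499930421277), np.float64(134.944847807123)) meas 204.4 129.4
86 (np.float64(203.40770807696833), np.float64(133.69577790600187)) meas 204.4 129.4
90 (np.float64(203.25958772329997), np.float64(132.43967678598358)) meas 204.4 129.4
94 (np.float64(203.1106312225148), np.float64(131.17648490967238)) meas 204.4 129.4
98 (np.float64(202.96083147443133), np.float64(129.90614206558655)) meas 204.4 129.4
```

View pics/w1.png

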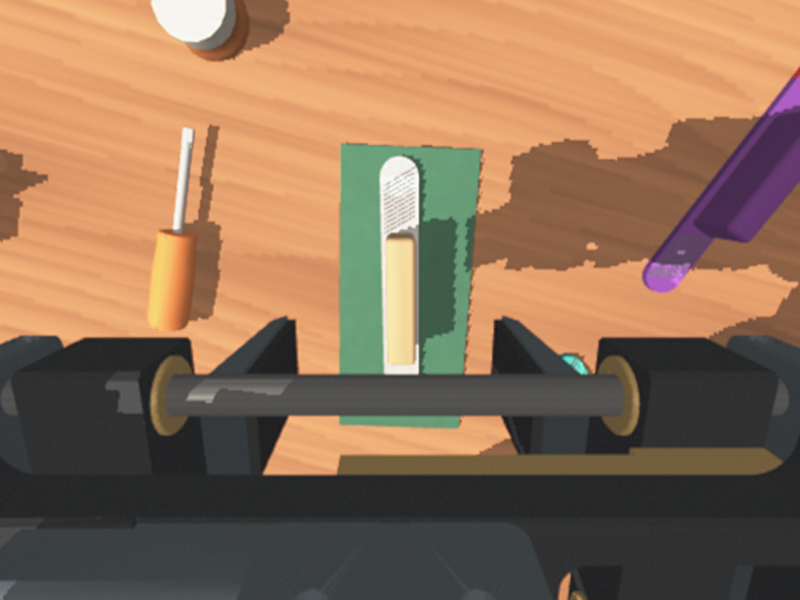

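Wrist view: the handle bar's corners are about (387,237), (414,237), (386,365) and (414,365). The mat's corners are (342,143), (482,150), (461,427) and (340,423).

Run:
```python
from h import *
import pickle;c=pickle.load(open("w1.pkl","rb"))
f=lambda l,z:np.array([ray("wrist",(u+.5)*.64-.5,(v+.5)*.64-.5,z,c)[:2] for u,v in l])
def ang(a,b): d=a-b; return np.degrees(np.arctan2(d[1],d[0]))
h=f([(387,237),(414,237),(414,365),(386,365)],44);print(h.mean(0),ang(h[0]+h[1],h[2]+h[3]),h)
m=f([(342,143),(482,150),(461,427),(340,423)],4);print(m.mean(0),ang(m[0]+m[1],m[2]+m[3]),ang(m[0],m[1])-90,ang(m[0],m[3]),ang(m[1],m[2]))
e=f([(400,156)],8);print(e)
```

```text
[ 558.79877819 -153.87607789] 15.315583428294312 [[ 595.00506068 -135.89712826]
 [ 599.12122205 -150.89676322]
 [ 522.83638566 -172.73748654]
 [ 518.23244435 -155.97293355]]
[ 553.73617732 -159.83371312] 13.414306803414133 12.620394081608325 13.215574746285046 13.614017894271296
[[ 641.93859892 -131.07329703]]
```

Call:
move_arm --motion '[[50,[0,-0.07,-0.7],[0,0,0]],[50,[0,0,-0.7],[0,0,0]],[50,[0,0,-0.7],[0,0,0]],[50,[0,0,-0.7],[0,0,0]],[50,[0,0,-0.6],[0,0,0]],[50,[0,0,-0.5],[0,0,0]],[50,[0,0,-0.4],[0,0,0]],[50,[0,0,-0.2],[0,0,0]],[50,[0,0,0],[0,0,0]],[50,[0,0,0],[0,0,0]]]' --grip_force 55

```text
time_s: 2.57
ee_pos: [558.8, -152.8, 16.8]
ee_rot: [180.0, -0.0, 15.1]
force: [0.2, -0.0, 0.9]
gripper_width: 50.1
gripper_force: 0.0
```

Call:
move_arm --motion '[[10,[0,0,0],[0,0,0]],[10,[0,0,0],[0,0,0]],[10,[0,0,0],[0,0,0]],[10,[0,0,0],[0,0,0]],[10,[0,0,0],[0,0,0]],[10,[0,0,0],[0,0,0]],[10,[0,0,0],[0,0,0]],[10,[0,0,0],[0,0,0]]]'

```text
time_s: 3.23
ee_pos: [559.0, -152.4, 16.8]
ee_rot: [180.0, -0.0, 15.2]
force: [-0.8, -0.9, 2.6]
gripper_width: 17.6
gripper_force: 55.0
```

Call:
move_arm --motion '[[10,[0,0,0.4],[0,0,0]],[10,[0,0,0.9],[0,0,0]],[10,[0,0,1],[0,0,0]],[10,[0,0,1],[0,0,0]],[10,[0,0,1],[0,0,0]],[10,[0,0,0.9],[0,0,0]],[10,[0,0,0.2],[0,0,0]],[10,[0,0,0],[0,0,0]]]'

```text
time_s: 3.9
ee_pos: [559.6, -152.5, 153.2]
ee_rot: [179.9, -0.2, 15.2]
force: [0.2, 0.1, -2.9]
gripper_width: 18.0
gripper_force: 55.0
```

Call:
move_arm --motion '[[10,[-0.1,0.4,0],[0,0,-0.1]],[10,[-0.2,0.8,0],[0,0,-0.2]],[10,[-0.24,0.86,0],[0,0,-0.25]],[10,[-0.24,0.86,0],[0,0,-0.25]],[10,[-0.24,0.86,0],[0,0,-0.25]],[10,[-0.24,0.86,0],[0,0,-0.25]],[10,[-0.24,0.86,0],[0,0,-0.25]],[10,[-0.24,0.86,0],[0,0,-0.25]],[10,[-0.24,0.86,0],[0,0,-0.25]],[10,[-0.24,0.86,0],[0,0,-0.25]],[10,[-0.24,0.86,0],[0,0,-0.25]],[10,[-0.24,0.86,0],[0,0,-0.25]],[10,[-0.24,0.86,0],[0,0,-0.25]],[10,[-0.24,0.86,0],[0,0,-0.25]],[10,[-0.24,0.86,0],[0,0,-0.2]],[10,[-0.24,0.8,0],[0,0,-0.2]],[10,[-0.1,0.5,0],[0,0,-0.02]],[10,[0,0,0],[0,0,0]],[10,[0,0,0],[0,0,0]]]'

```text
time_s: 5.48
ee_pos: [463.1, 189.9, 149.7]
ee_rot: [179.9, 0.2, 0.4]
force: [0.6, -0.4, -1.9]
gripper_width: 17.5
gripper_force: 55.0
```

Run:
```python
from h import *
s=state();print(s["ee_pos"],s["ee_rot"],s["force"],s["torque"],s["time_s"])
b=grab_frame("side");t=grab_frame("top")
cv2.imwrite("pics/c2.png",np.hstack([cv2.resize(b[70:190,130:260],(400,370),interpolation=cv2.INTER_CUBIC),cv2.resize(t[150:290,100:250],(400,370),interpolation=cv2.INTER_CUBIC)]))
```

```text
[463.09840024 189.90673478 149.73281263] [179.90450538   0.21193156   0.38216215] [ 0.57527714 -0.4374729  -1.86714547] [-0.04412787  0.054032   -0.0002711 ] 5.4833
```

View pics/c2.png

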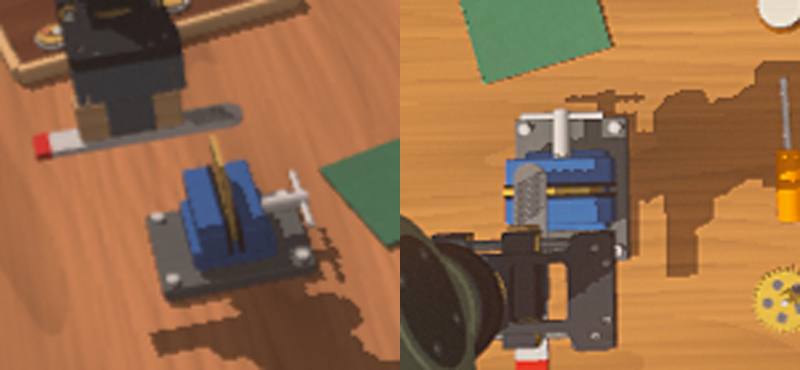

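Call:
move_arm --motion '[[10,[0,0,-0.4],[0,0,0]],[10,[0,0,-0.5],[0,0,0]],[10,[0,0,-0.3],[0,0,0]],[10,[0,0,-0.1],[0,0,0]],[10,[0,0,0],[0,0,0]],[10,[0,0,0],[0,0,0]]]'

```text
time_s: 6.08
ee_pos: [465.0, 189.5, 118.9]
ee_rot: [180.0, 0.0, 0.3]
force: [0.2, 0.7, -1.5]
gripper_width: 18.1
gripper_force: 55.0
```

Call:
move_arm --motion '[[10,[0,0,-0.04],[0,0,0]],[10,[0,0,-0.04],[0,0,0]],[10,[0,0,0],[0,0,0]]]'

```text
time_s: 6.33
ee_pos: [464.9, 189.7, 117.2]
ee_rot: [-180.0, -0.0, 0.3]
force: [-0.3, 0.0, -1.6]
gripper_width: 18.0
gripper_force: 55.0
```

Call:
move_arm --motion '[[10,[0,0,-0.04],[0,0,0]],[10,[0,0,-0.04],[0,0,0]],[10,[0,0,0],[0,0,0]]]'

```text
time_s: 6.58
ee_pos: [464.6, 189.7, 114.8]
ee_rot: [180.0, 0.0, 0.3]
force: [-0.5, -0.9, -2.0]
gripper_width: 17.7
gripper_force: 55.0
```

Call:
move_arm --motion '[[10,[0,0,-0.04],[0,0,0]],[10,[0,0,0],[0,0,0]]]'

```text
time_s: 6.75
ee_pos: [464.7, 189.7, 113.8]
ee_rot: [180.0, 0.0, 0.3]
force: [-0.4, 0.5, -2.3]
gripper_width: 17.9
gripper_force: 55.0
```

Call:
move_arm --motion '[[10,[0,0,-0.04],[0,0,0]],[10,[0,0,-0.02],[0,0,0]],[10,[0,0,0],[0,0,0]]]'

```text
time_s: 7.0
ee_pos: [464.7, 189.7, 112.3]
ee_rot: [180.0, 0.0, 0.3]
force: [-0.0, -0.7, -1.0]
gripper_width: 18.1
gripper_force: 55.0
```

Call:
move_arm --motion '[[10,[0,0,-0.04],[0,0,0]],[10,[0,0,-0.02],[0,0,0]],[10,[0,0,0],[0,0,0]]]'

```text
time_s: 7.25
ee_pos: [464.7, 189.7, 110.9]
ee_rot: [180.0, 0.0, 0.3]
force: [-0.8, 0.4, -1.4]
gripper_width: 17.4
gripper_force: 55.0
```

Call:
move_arm --motion '[[10,[0,0,-0.04],[0,0,0]],[10,[0,0,-0.02],[0,0,0]],[10,[0,0,0],[0,0,0]]]'

```text
time_s: 7.5
ee_pos: [465.0, 189.8, 109.7]
ee_rot: [-180.0, -0.0, 0.3]
force: [0.6, -0.4, -0.2]
gripper_width: 17.7
gripper_force: 55.0
```

Call:
move_arm --motion '[[10,[0,0,-0.03],[0,0,0]],[10,[0,0,0],[0,0,0]]]'

```text
time_s: 7.67
ee_pos: [465.3, 189.8, 109.2]
ee_rot: [-180.0, -0.1, 0.3]
force: [-0.2, 0.1, 2.9]
gripper_width: 17.3
gripper_force: 55.0
```

Call:
move_arm --motion '[[10,[0,0,-0.03],[0,0,0]],[10,[0.1,0,0],[0,0,0]],[10,[0.15,0,0],[0,0,0]]]'

```text
time_s: 7.92
ee_pos: [470.4, 189.8, 108.5]
ee_rot: [-180.0, 0.1, 0.3]
force: [-5.0, -0.1, 5.6]
gripper_width: 17.8
gripper_force: 55.0
```

Call:
move_arm --motion '[[10,[0.16,0,0],[0,0,0]],[10,[0.16,0,0],[0,0,0]],[10,[0.16,0,0],[0,0,0]],[10,[0.16,0,0],[0,0,0]]]'

```text
time_s: 8.25
ee_pos: [485.0, 189.6, 108.3]
ee_rot: [180.0, 0.3, 0.3]
force: [-7.4, -0.1, 7.4]
gripper_width: 17.5
gripper_force: 55.0
```

Call:
move_arm --motion '[[10,[0.16,0,0.01],[0,0,0]],[10,[0.16,0,0],[0,0,0]],[10,[0.16,0,0],[0,0,0]],[10,[0.16,0,0],[0,0,0]]]'

```text
time_s: 8.58
ee_pos: [501.0, 189.6, 108.4]
ee_rot: [180.0, 0.3, 0.3]
force: [-5.7, -0.5, 7.7]
gripper_width: 17.6
gripper_force: 55.0
```

Call:
move_arm --motion '[[10,[0.16,0,0.015],[0,0,0]],[10,[0.16,0,0],[0,0,0]],[10,[0.16,0,0],[0,0,0]],[10,[0.16,0,0],[0,0,0]]]'

```text
time_s: 8.92
ee_pos: [517.0, 189.6, 108.6]
ee_rot: [180.0, 0.3, 0.3]
force: [-4.9, 0.2, 5.9]
gripper_width: 17.8
gripper_force: 55.0
```

Call:
move_arm --motion '[[10,[0.16,0,0],[0,0,0]],[10,[0.16,0,0],[0,0,0]],[10,[0.16,0,0],[0,0,0]],[10,[0.16,0,0],[0,0,0]]]'

```text
time_s: 9.25
ee_pos: [532.9, 189.5, 108.6]
ee_rot: [180.0, 0.3, 0.3]
force: [-4.9, -0.2, 6.0]
gripper_width: 17.7
gripper_force: 55.0
```

Call:
move_arm --motion '[[10,[0.16,0,0],[0,0,0]],[10,[0.16,0,0],[0,0,0]],[10,[0.16,0,0],[0,0,0]],[10,[0.16,0,0],[0,0,0]]]'

```text
time_s: 9.58
ee_pos: [548.8, 189.5, 108.5]
ee_rot: [180.0, 0.3, 0.3]
force: [-4.7, -0.1, 5.5]
gripper_width: 17.5
gripper_force: 55.0
```

Call:
move_arm --motion '[[10,[0.16,0,-0.005],[0,0,0]],[10,[0.16,0,0],[0,0,0]],[10,[0.16,0,-0.005],[0,0,0]],[10,[0.16,0,0],[0,0,0]]]'

```text
time_s: 9.92
ee_pos: [564.5, 189.5, 108.2]
ee_rot: [180.0, 0.4, 0.3]
force: [-5.2, -0.6, 7.1]
gripper_width: 17.7
gripper_force: 55.0
```

Call:
move_arm --motion '[[10,[0.16,0,0],[0,0,0]],[10,[0.16,0,0],[0,0,0]],[10,[0.16,0,0],[0,0,0]],[10,[0.16,0,0],[0,0,0]]]'

```text
time_s: 10.25
ee_pos: [580.5, 189.5, 108.2]
ee_rot: [180.0, 0.4, 0.3]
force: [-5.4, -0.5, 5.4]
gripper_width: 17.4
gripper_force: 55.0
```

Call:
move_arm --motion '[[10,[0.16,0,0],[0,0,0]],[10,[0.16,0,0],[0,0,0]],[10,[0.16,0,0],[0,0,0]],[10,[0.04,0,0.3],[0,0,0]],[10,[0,0,0.5],[0,0,0]],[10,[0,0,0.4],[0,0,0]],[10,[0,0,0],[0,0,0]]]'

```text
time_s: 10.83
ee_pos: [597.6, 190.1, 140.6]
ee_rot: [-179.9, -0.3, 0.3]
force: [0.9, -0.8, -1.7]
gripper_width: 17.8
gripper_force: 55.0
```

Call:
move_arm --motion '[[10,[-0.25,0,0],[0,0,0]],[10,[-0.6,0,0],[0,0,0]],[10,[-0.8,0,0],[0,0,0]],[10,[-0.8,0,0],[0,0,0]],[10,[-0.8,0,0],[0,0,0]],[10,[-0.8,0,0],[0,0,0]],[10,[-0.7,0,0],[0,0,0]],[10,[-0.4,0,0],[0,0,0]],[10,[-0.1,0,0],[0,0,0]],[10,[0,0,-0.4],[0,0,0]],[10,[0,0,-0.4],[0,0,0]],[10,[0,0,-0.15],[0,0,0]],[10,[0,0,-0.05],[0,0,0]],[10,[0,0,0],[0,0,0]],[10,[0,0,0],[0,0,0]]]'

```text
time_s: 12.08
ee_pos: [465.3, 189.7, 113.1]
ee_rot: [180.0, 0.0, 0.3]
force: [0.7, 1.0, -2.5]
gripper_width: 17.9
gripper_force: 55.0
```

Call:
move_arm --motion '[[10,[0,0,-0.08],[0,0,0]],[10,[0,0,-0.05],[0,0,0]],[10,[0,0,-0.02],[0,0,0]],[10,[0,0,0],[0,0,0]]]'

```text
time_s: 12.42
ee_pos: [465.1, 189.8, 109.8]
ee_rot: [-180.0, -0.0, 0.3]
force: [-0.8, 0.3, -1.1]
gripper_width: 17.4
gripper_force: 55.0
```

Call:
move_arm --motion '[[10,[0,0,-0.04],[0,0,0]],[10,[0,0,-0.025],[0,0,0]],[10,[0.08,0,0],[0,0,0]],[10,[0.15,0,0],[0,0,0]]]'

```text
time_s: 12.75
ee_pos: [470.1, 189.8, 108.6]
ee_rot: [-180.0, 0.0, 0.3]
force: [-4.5, -0.1, 5.0]
gripper_width: 17.7
gripper_force: 55.0
```

Call:
move_arm --motion '[[10,[0.16,0,0],[0,0,0]],[10,[0.16,0,0],[0,0,0]],[10,[0.16,0,0],[0,0,0]],[10,[0.16,0,0.01],[0,0,0]]]'

```text
time_s: 13.08
ee_pos: [484.8, 189.6, 108.5]
ee_rot: [180.0, 0.2, 0.3]
force: [-5.8, 0.6, 7.0]
gripper_width: 17.8
gripper_force: 55.0
```

Call:
move_arm --motion '[[10,[0.16,0,0.005],[0,0,0]],[10,[0.16,0,0],[0,0,0]],[10,[0.16,0,0.005],[0,0,0]],[10,[0.16,0,0],[0,0,0]]]'

```text
time_s: 13.42
ee_pos: [500.9, 189.6, 108.6]
ee_rot: [180.0, 0.2, 0.3]
force: [-6.7, -0.4, 6.9]
gripper_width: 17.9
gripper_force: 55.0
```

Call:
move_arm --motion '[[10,[0.16,0,0.01],[0,0,0]],[10,[0.16,0,0],[0,0,0]],[10,[0.16,0,0],[0,0,0]],[10,[0.16,0,0],[0,0,0]]]'

```text
time_s: 13.75
ee_pos: [516.9, 189.6, 108.7]
ee_rot: [180.0, 0.3, 0.3]
force: [-5.1, 0.2, 4.6]
gripper_width: 17.8
gripper_force: 55.0
```

Call:
move_arm --motion '[[10,[0.16,0,-0.005],[0,0,0]],[10,[0.16,0,0],[0,0,0]],[10,[0.16,0,0],[0,0,0]],[10,[0.16,0,0],[0,0,0]]]'

```text
time_s: 14.08
ee_pos: [532.7, 189.6, 108.6]
ee_rot: [180.0, 0.3, 0.3]
force: [-4.9, -0.7, 5.3]
gripper_width: 17.9
gripper_force: 55.0
```

Call:
move_arm --motion '[[10,[0.16,0,-0.005],[0,0,0]],[10,[0.16,0,0],[0,0,0]],[10,[0.16,0,0],[0,0,0]],[10,[0.16,0,0],[0,0,0]]]'

```text
time_s: 14.42
ee_pos: [548.5, 189.6, 108.5]
ee_rot: [180.0, 0.3, 0.3]
force: [-5.6, 0.7, 5.2]
gripper_width: 18.0
gripper_force: 55.0
```

Call:
move_arm --motion '[[10,[0.16,0,-0.005],[0,0,0]],[10,[0.16,0,0],[0,0,0]],[10,[0.16,0,-0.005],[0,0,0]],[10,[0.16,0,0],[0,0,0]]]'

```text
time_s: 14.75
ee_pos: [564.2, 189.6, 108.2]
ee_rot: [180.0, 0.4, 0.3]
force: [-5.9, 0.2, 5.8]
gripper_width: 17.7
gripper_force: 55.0
```

Call:
move_arm --motion '[[10,[0.16,0,-0.005],[0,0,0]],[10,[0.16,0,0],[0,0,0]],[10,[0.16,0,0],[0,0,0]],[10,[0.16,0,0],[0,0,0]]]'

```text
time_s: 15.08
ee_pos: [580.1, 189.6, 108.0]
ee_rot: [180.0, 0.4, 0.3]
force: [-4.6, 0.2, 5.9]
gripper_width: 17.6
gripper_force: 55.0
```

Call:
move_arm --motion '[[10,[0.16,0,0],[0,0,0]],[10,[0.16,0,0],[0,0,0]],[10,[0.16,0,0],[0,0,0]],[10,[0.04,0,0.3],[0,0,0]],[10,[0,0,0.6],[0,0,0]],[10,[0,0,0.6],[0,0,0]],[10,[0,0,0.2],[0,0,0]],[10,[0,0,0],[0,0,0]],[10,[0,0,0],[0,0,0]]]'

```text
time_s: 15.83
ee_pos: [595.4, 189.6, 150.2]
ee_rot: [180.0, 0.0, 0.3]
force: [0.1, -0.4, -1.5]
gripper_width: 17.7
gripper_force: 55.0
```

Run:
```python
from h import *
s=state();print(s["ee_pos"],s["ee_rot"],s["force"],s["time_s"])
b=grab_frame("side")
cv2.imwrite("pics/c3.png",cv2.resize(b[60:190,130:290],(800,600),interpolation=cv2.INTER_CUBIC))
```

```text
[595.40095316 189.61296421 150.15620266] [1.79987789e+02 1.97413445e-02 2.80376895e-01] [ 0.11686285 -0.3949491  -1.4915221 ] 15.8333
```

View pics/c3.png

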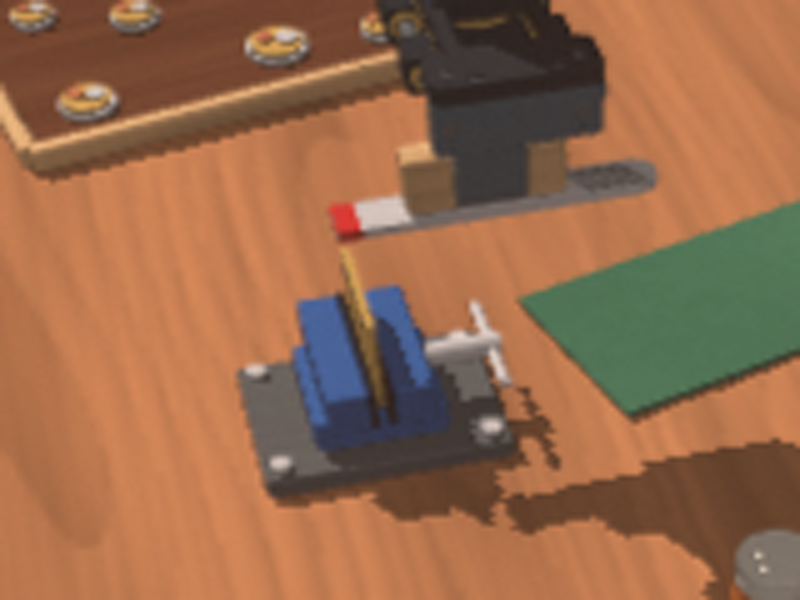

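The file is held level and the plate stands clear below it. I'm carrying the file back to the mat.

Call:
move_arm --motion '[[10,[-0.1,-0.4,0],[0,0,0.1]],[10,[-0.1,-0.8,0],[0,0,0.2]],[10,[-0.1,-0.87,0],[0,0,0.2]],[10,[-0.1,-0.87,0],[0,0,0.2]],[10,[-0.1,-0.87,0],[0,0,0.2]],[10,[-0.1,-0.87,0],[0,0,0.2]],[10,[-0.1,-0.87,0],[0,0,0.2]],[10,[-0.1,-0.87,0],[0,0,0.2]],[10,[-0.1,-0.87,0],[0,0,0.2]],[10,[-0.1,-0.87,0],[0,0,0.2]],[10,[-0.1,-0.87,0],[0,0,0.2]],[10,[-0.1,-0.87,0],[0,0,0.2]],[10,[-0.1,-0.87,0],[0,0,0.2]],[10,[-0.1,-0.87,0],[0,0,0.2]],[10,[-0.1,-0.87,0],[0,0,0.2]],[10,[-0.1,-0.87,0],[0,0,0.2]],[10,[-0.06,-0.5,0],[0,0,0.13]],[10,[0,-0.06,0],[0,0,0]],[10,[0,0,0],[0,0,0]],[10,[0,0,0],[0,0,0]]]'

```text
time_s: 17.55
ee_pos: [553.6, -158.3, 150.1]
ee_rot: [-179.9, 0.0, 13.2]
force: [0.5, 0.3, -1.6]
gripper_width: 17.9
gripper_force: 55.0
```

Call:
move_arm --motion '[[10,[0,0,-0.5],[0,0,0]],[10,[0,0,-0.9],[0,0,0]],[10,[0,0,-0.9],[0,0,0]],[10,[0,0,-0.9],[0,0,0]],[10,[0,0,-0.8],[0,0,0]],[10,[0,0,-0.5],[0,0,0]],[10,[0,0,-0.2],[0,0,0]],[10,[0,0,0],[0,0,0]],[10,[0,0,0],[0,0,0]]]'

```text
time_s: 18.3
ee_pos: [554.5, -158.3, 33.5]
ee_rot: [180.0, -0.0, 13.2]
force: [0.7, -1.0, -1.5]
gripper_width: 17.3
gripper_force: 55.0
```

Run:
```python
from h import *
s=state();print(s["ee_pos"],s["ee_rot"],s["force"],s["time_s"])
a=grab_frame("top");b=grab_frame("side")
cv2.imwrite("pics/c4.png",np.hstack([cv2.resize(b[210:300,180:310],(400,300),interpolation=cv2.INTER_CUBIC),cv2.resize(a[155:255,272:352],(400,500),interpolation=cv2.INTER_CUBIC)[100:400]]))
```

```text
[ 554.50482375 -158.30241252   33.51877576] [ 1.79981986e+02 -3.18412529e-02  1.32490258e+01] [ 0.67148879 -0.96275013 -1.53720828] 18.3
```

View pics/c4.png

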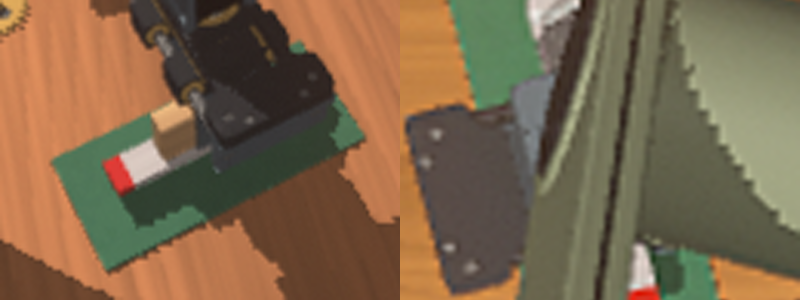

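The file hovers over the middle of the mat, lined up with it. I'm lowering gently.

Call:
move_arm --motion '[[10,[0,0,-0.2],[0,0,0]],[10,[0,0,-0.2],[0,0,0]],[10,[0,0,-0.12],[0,0,0]],[10,[0,0,-0.06],[0,0,0]],[10,[0,0,-0.04],[0,0,0]],[10,[0,0,0],[0,0,0]]]'

```text
time_s: 18.9
ee_pos: [553.9, -158.8, 17.3]
ee_rot: [-180.0, 0.0, 13.2]
force: [0.4, 0.5, -1.8]
gripper_width: 17.5
gripper_force: 55.0
```

Call:
move_arm --motion '[[10,[0,0,-0.02],[0,0,0]],[10,[0,0,-0.01],[0,0,0]],[10,[0,0,0],[0,0,0]]]'

```text
time_s: 19.15
ee_pos: [554.1, -158.8, 16.9]
ee_rot: [180.0, -0.0, 13.2]
force: [0.3, 1.0, -2.1]
gripper_width: 17.9
gripper_force: 55.0
```

Call:
move_arm --motion '[[10,[0,0,-0.02],[0,0,0]],[10,[0,0,-0.01],[0,0,0]],[10,[0,0,0],[0,0,0]]]'

```text
time_s: 19.4
ee_pos: [554.1, -158.9, 16.8]
ee_rot: [180.0, -0.0, 13.2]
force: [-1.2, -0.0, 4.3]
gripper_width: 17.9
gripper_force: 55.0
```

Touching down. Releasing and rising.

Call:
move_arm --motion '[[30,[0,0,0],[0,0,0]],[45,[0,0,0],[0,0,0]],[45,[0,0,0],[0,0,0]],[45,[0,0,0],[0,0,0]],[45,[0,0,0],[0,0,0]],[45,[0,0,0],[0,0,0]],[45,[0,0,0.3],[0,0,0]],[45,[0,0,0.6],[0,0,0]],[45,[0,0,0.9],[0,0,0]],[45,[0,0,0.9],[0,0,0]],[45,[0,0,0.9],[0,0,0]],[45,[0,0,0.9],[0,0,0]],[45,[0,0,0.3],[0,0,0]],[45,[0,0,0],[0,0,0]],[45,[0,0,0],[0,0,0]]]'

```text
time_s: 20.65
ee_pos: [553.7, -158.7, 135.8]
ee_rot: [-180.0, 0.0, 13.2]
force: [-0.5, -0.0, 0.3]
gripper_width: 44.8
gripper_force: 0.0
```

Run:
```python
from h import *
a=grab_frame("wrist")
cv2.imwrite("pics/w5.png",cv2.resize(a,(800,600),interpolation=cv2.INTER_CUBIC))
```

```text
(no output)
```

View pics/w5.png

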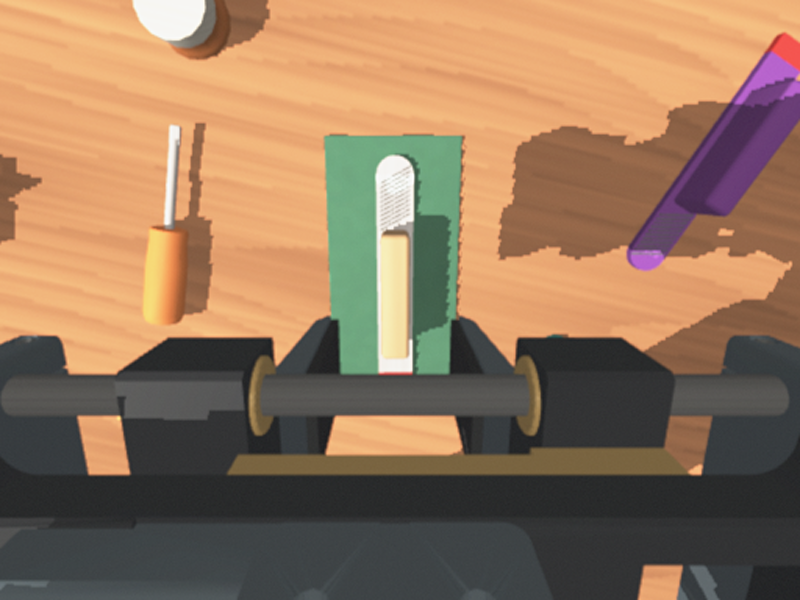

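The file lies flat in the middle of the mat, nose at (395,157) and centred between the mat's edges at 327 and 462, with the handle up. The gripper is clear.

```bash
python3 -c "
from workcell import *
print(job_done())"
```

```text
the job is handed in; nothing more can be done
None
```

The job is handed in at about 21 s of the 72 s allowed: two forward strokes at roughly 6.5–9.5 N, the file lifted clear for the return, and the file laid back flat in the middle of the mat and released.

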